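Push a battery pack past the spring catch into its charger

ROBOT

A 7-joint arm with a two-finger parallel gripper is mounted at the origin on a cart in front of the work surface, level with it; the furniture and walls round the work are solid. World frame = base frame: x ahead of the robot, y to its left, z up, the work surface at z = 0. Lengths are in m, angles in rad, forces in N, time in s.
With the tool pointing down it reaches from about 0.4 to 0.75 m from the base axis. Payload 19.5 kg.
Tool frame: the origin (TCP) lies midway between the tips of the shut fingers; the grasp point (between the pads) lies 19 mm behind it; z points along the fingers, y is the line along which they close (so a half turn about z gives the same grasp; the last joint's range is limited). The gripper opens to 85 mm and grips with 20 to 120 N. Pads are 22 mm wide; open, the fingers measure 114 mm over their backs; the gripper's body (76 mm by 85 mm) begins 54 mm behind the grasp point. The pads swing forward as they close: fully open they stand 13 mm farther back than shut.
Start: joints at [-1.234, 0.707, -0.028, 1.485, 0.022, 0.951, -0.075], TCP at [0.213, 0.534, 0.231] pointing down, gripper open.
Joint ranges: [-2.71, 2.71], [-0.32, 2.16], [-1.57, 1.52], [0, 2.45], [-1.46, 4.6], [0, 2.02], [-2.83, 2.83]. Speed limits (rad/s): [1.89, 1.89, 2.57, 2.57, 3.01, 3.01, 3.01].

INTERFACE

Orientations are given as a unit quaternion [w, x, y, z].
In Python, from station import r, optics, close_job gives the robot as it stands. The module is installed in compiled form; this text tells all that it offers.
- The arm moves only by the shell command python3 -m creep 'ROWS' [OPENING] [FORCE]. ROWS is JSON, a list of rows, each an object with "dp": the shift along the tool's x, y, z in cm, a list of three; "twist": the turn about the tool's z in degrees. In form: [{"dp": [dx, dy, dz], "twist": twist}, ...]. A call has 1 to 8 rows; each row is the pose to reach, as a shift and turn from the pose commanded when the call began, along the tool's axes at that moment; what a row does not reach only later rows make up. A row lasts 1/8 s, in which the tool goes at most 62.5 mm and 10.7 degrees, less where a joint would pass 70% of its speed; a pose out of reach is approached as far as the arm can. A call with a gripper value outside its range is refused whole. OPENING is the closure, from 0 (fully open) to 1 (shut), set as the call begins (- or left out, the last holds). The fingers move at their own pace and stop on an object; FORCE is the grip in N (left out, the last holds). Time passes only in rows, so rows that repeat a pose let the fingers close. It gives the time, the measured TCP pose, the force, the opening and the grip force at its end, in the units of the state.
- r.sense(): the state, without advancing time (a new reading comes with each control period).
- optics.grab_frame(name): name is "scene" or "top"; returns a dict with "color" (420x560x3 uint8, blue, green, red), "fx", "fy", "cx", "cy" (pixels), "xyz" and "attitude" of the camera in the world. Camera axes: x right, y down, z forward; pixel columns grow to the right and rows downward; lengths in m; the calibration is good to about 2 mm. A picture is of the moment at which its call begins. There is no depth.
- close_job(): hands the job in; it is judged then, once.
The state is a dict: "time": time; "q": joint angles; "joint_vel": joint speeds; "effort": joint torques, N m; "tcp_pos": TCP position; "eef_rot": TCP orientation; "contact_force": force on the tool from outside, world axes, zero at the start; "torque": the same for the moment, N m; "gripper_width": opening from 0.0 (shut) to 1.0 (fully open); "gripper_force": force on a finger pad.
Only numpy, scipy, OpenCV 4.12 (cv2) and the standard library are available. Lean on these libraries where they do the work, as an engineer would, in place of code of your own. Each camera call takes 0.05 s, during which the arm holds its last target. There are 200 camera calls.

TASK

A radio battery pack lies in the open lane of the single-bay charger that is fixed to the bench, with the spring catch standing in its way. With the fingertips press the ribbed release bar down and, keeping it down, push the pack along the lane past the catch until it is fully home against the end wall, then let the bar spring up so that the catch locks behind the pack. Only press and push: do not lift the pack, and leave the other things on the bench where they are.

Things in the scene. Friction and masses are not known exactly. Their poses are not given: they have to be found in the camera images.
- charger: grey single-bay pack charger, 102 x 250 mm, 36 mm high, fixed to the bench. Origin: on the bench under it; z up. The pack slides along its +y (at yaw 0 to the robot's left; its +x then points away from the robot). All x, y below are in mm in this frame, heights are above the bench. Release bar on the lane's -x side; outside it only a sill (x -62 to -58, 10 mm high)
- lane (a point): a point on the lane floor (x 0, y -70, height 10; axes as the charger's). Floor runs from x -28 to the far wall at x 27.5 (36 mm high, 8.5 thick) and y -150 to 91.5, open above and at its -y end. Towards -x the bar bounds it up to y 10, no wall; a far lip (x 21 to 27.5, underside 32 mm high) begins at y -20
- bay_end (a point): foot of the end wall's inner face (x 0, y 91.5, height 10), where the pack stops. The bay proper begins at y 22: near wall block x -62 to -29.5, 36 mm high, and lips over both edges of the pack (near lip x -35 to -21, underside 32 mm high); open above between the lips
- release_bar (a joint): aluminium bar with dark cross ribs along the lane's -x side: x -55.5 to -28, y -150 to 10, flat top 26 mm high. Moves straight down on a spring: 0 m up, stop at 0.012 m (top 14 mm high, 4 mm above the lane floor). 3 N start it, 6 N hold it at the bottom; springs back when let go. May be pressed anywhere along it. It carries the catch; lane is free when it is down by more than 8 mm
- bar_edge (a point): top inner edge of the bar at mid-length (x -28, y -70), moves with the bar. A fingertip straddling this edge behind the pack, part over the bar and part over the lane, can hold the bar down, glide along it and push the pack's rear face at the same time
- catch (a point): top front edge of the catch tooth, the face that stops the pack (x -16.5, y 0, height 18 when up, i.e. 8 mm above the lane floor), moves with the bar. The tooth is a square block reaching from the bar into the lane, x -28 to -5, y 0 to 10; pressed down it sinks into a slot below the floor
- pack: black battery pack, 78 x 52 x 20 mm, about 0.16 kg, loose in the lane. Origin: centre of its underside; long axis along the lane (own -x, the end with the four brass contacts, towards the charger's +y). Starts with its front face 8 to 30 mm short of the tooth (origin y -69 to -47). Home: front face on the end wall, origin y 52.5; the tooth then has 3.5 mm of room behind the rear face (y 13.5)
- spare_pack: bystander: a second pack of the same kind, lying on the bench on the charger's far side
- red_screwdriver: bystander: screwdriver, 193 mm long, lying on the bench on the robot's side of the charger
- flat_radio: bystander: two-way radio lying on its back, right
- tub: bystander: round screw tub, 65 mm across, 46 mm high, right
- red_pliers: bystander: pliers, right
- tape_roll: bystander: low roll of tape, 94 mm across, left
Things that resemble listed ones, but are neither listed nor needed, are in the scene too. Leave any green or turquoise look-alike of the pack alone.

How it is judged:
On the way, in this order (a step that is already met when the one before it is completed fails the run):
1. the release bar is held down (more than 8 mm) while the pack is still short of the catch (value of joint release_bar above 0.008 m and y of pack in the frame of charger below -0.036 m), for 0.1 s.
2. the pack's front has passed over the catch with the bar still held down (value of joint release_bar above 0.007 m and y of pack in the frame of charger above -0.02 m and contact force between the fingers and release_bar above 0.5 N), for 0.05 s.
At the end, for the whole second after the job is handed in: the pack lies at rest flat in the bay, its origin at charger y = 47 to 56 mm and within 7 mm of the lane's middle line, aligned within 0.1 rad, and the release bar is back up to within 2 mm, its catch behind the pack (y of pack in the frame of charger between 0.047 and 0.056 m and x of pack in the frame of charger between -0.007 and 0.007 m and z of pack in the frame of charger between 0.007 and 0.0125 m and angle between the x axis of pack and the y axis of charger, either way round below 0.1 rad and angle between pack's own z axis and vertical below 0.06 rad and value of joint release_bar below 0.002 m and linear speed of pack below 0.01 m/s); the robot touches nothing.
It fails at once if the pack is lifted (more than 8 mm off the lane floor) or tipped (more than 0.25 rad) (z of pack in the frame of charger above 0.018 m or angle between pack's own z axis and vertical above 0.25 rad).
It fails at once if the spare battery pack, the screwdriver, the radio, the screw tub, the pliers or the tape roll is moved by more than 20 mm (distance of any of spare_pack, red_screwdriver, flat_radio, tub, red_pliers, tape_roll from where it was at the start of the episode above 0.02 m).
It also fails if it takes over 32 s, if anything falls off the work surface, if the arm or the gripper's body presses on something with over 40 N, if the wrist force passes 120 N, or if a joint passes its speed limit or range.

## Working session

There is one attempt and no reset: what is moved stays moved. The work goes in short steps, Python scripts to look and compute and a shell command to move; the robot and the scene stay as the last step left them, time stands still between calls to the robot, and variables do not carry over. Pictures are saved under pics/ and viewed, at most 10 in all, crops included, and the job is handed in when it is done.

```bash
mkdir -p pics
python3 - <<'E'
from station import r, optics
import cv2,numpy as np,json
s=r.sense();print(s['time'],s['tcp_pos'],s['eef_rot'])
for n in ("scene","top"):
    f=optics.grab_frame(n);cv2.imwrite(f"pics/{n}0.png",f['color'])
    print(n,{k:np.round(v,4).tolist() for k,v in f.items() if k!='color'})
E
```

```text
0.0 [0.21254736 0.53398866 0.23084289] [-6.79150507e-05  1.88254702e-01  9.82120089e-01 -5.41456885e-04]
scene {'fx': 488.1838, 'fy': 488.1838, 'cx': 281.64, 'cy': 213.426, 'xyz': [-0.1304, -1.0621, 0.6746], 'attitude': [-0.5062, 0.818, -0.2384, 0.1331]}
top {'fx': 513.6989, 'fy': 513.6989, 'cx': 277.2998, 'cy': 216.6263, 'xyz': [0.4313, -0.0016, 1.367], 'attitude': [0.0316, -0.7018, 0.7111, -0.028]}
```

View pics/top0.png

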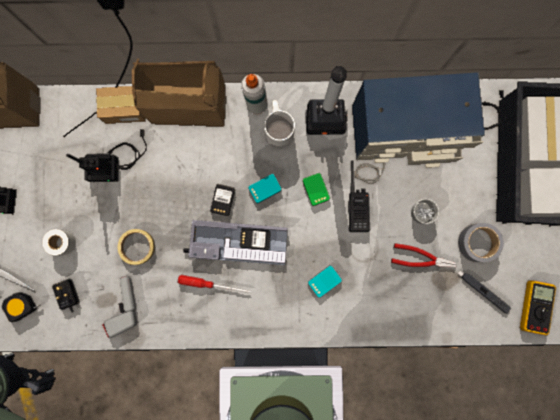

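View pics/scene0.png

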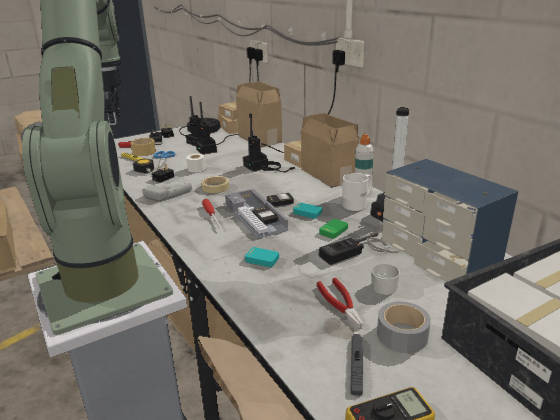

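The top view shows the charger at px (190–288, 222–264), with its lane opening to the right (-y). The pack is at about (255,238) and the ribbed bar at about (255,255). I'll enlarge that area.

Run:
```python
import cv2
a=cv2.imread('pics/top0.png')[210:280,175:300]
cv2.imwrite('pics/c1.png',cv2.resize(a,None,fx=6.4,fy=6.4,interpolation=cv2.INTER_CUBIC))
```

```text
(no output)
```

View pics/c1.png

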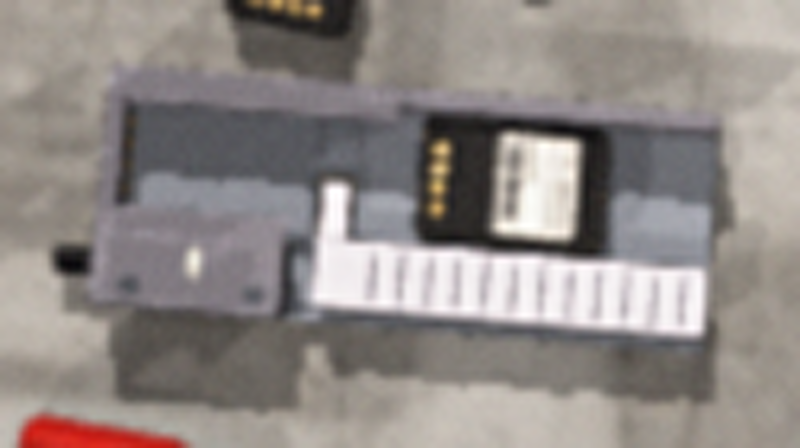

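The crop shows the bar's corners at about (706,268), (702,334), (314,305) and (316,240). The tooth tip is at (322–349,182), the near block corner at (280,315), the far wall corners at (718,115) and (118,68), and the pack spans (420–607, 115–250). Next I'll fit the charger pose to these points.

```bash
cat > h.py <<'E'
import numpy as np
from scipy.optimize import least_squares
from scipy.spatial.transform import Rotation as R
K=dict(fx=513.6989,fy=513.6989,cx=277.2998,cy=216.6263)
C=np.array([.4313,-.0016,1.367]);Q=R.from_quat([0.0316,-0.7018,0.7111,-0.028],scalar_first=True)
def proj(P):
    p=Q.inv().apply(P-C);return p[:,:2]/p[:,2:]*513.6989+[277.2998,216.6263]
def ray(uv,h):
    d=Q.apply(np.append((np.array(uv)-[277.2998,216.6263])/513.6989,1));return C+d*(h-C[2])/d[2]
def crop(u,v): return np.array([175+(u+.5)/6.4-.5,210+(v+.5)/6.4-.5])
def world(P,s): # charger mm -> world
    c,n=np.cos(s[2]),np.sin(s[2]);P=np.atleast_2d(P)/1000
    return np.c_[s[0]+c*P[:,0]-n*P[:,1],s[1]+n*P[:,0]+c*P[:,1],P[:,2]]
E
python3 - <<'E'
from h import *
D=[(-55.5,-150,26,702,334),(-28,-150,26,706,268),(-55.5,10,26,314,305),(-28,10,26,316,240),(-5,10,18,322,181),(-5,0,18,349,183),(36,-150,36,718,115),(-62,22,36,280,315),(36,100,36,118,68),(-62,100,36,92,302)]
D=np.array(D,float);uv=np.array([crop(*d[3:]) for d in D])
f=lambda s:(proj(world(D[:,:3],s))-uv).ravel()
o=least_squares(f,[.4,.1,0],loss='soft_l1');s=o.x;print(s,np.degrees(s[2]));print(np.round(o.fun.reshape(-1,2),2).tolist())
c,n=np.cos(s[2]),np.sin(s[2])
for name,u,v in [('fl',432,115),('fr',607,125),('nr',603,250),('nl',420,240)]:
    w=ray(crop(u,v),.03)[:2]-s[:2];print(name,1000*(c*w[0]+n*w[1]),1000*(-n*w[0]+c*w[1]))
print(world([[-28,-110,26],[-28,0,26],[-28,-70,14]],s))
E
```

```text
[ 0.49475102  0.13132786 -0.09196056] -5.268951877589645
[[0.33, 0.36], [0.53, 0.1], [-0.3, 0.02], [0.31, -0.37], [0.47, 0.19], [0.04, 0.18], [0.61, -0.69], [-0.26, 0.58], [-1.46, -0.88], [-0.92, 0.22]]
fl 25.319884673222678 -32.42579308727418
fr 26.85884888609832 -103.8614551857309
nr -23.93470936242246 -106.32073573814499
nl -25.753236035829396 -31.873071153340252
[[0.45676792 0.02436392 0.026     ]
 [0.46686933 0.13389913 0.026     ]
 [0.46044116 0.0641949  0.014     ]]
```

```bash
cat >> h.py <<'E'
S=[0.49475102,0.13132786,-0.09196056]
def goal(x,y,z):
    from station import r
    s=r.sense();T=R.from_quat(s['eef_rot'],scalar_first=True);M=T.as_matrix()
    d=M.T@(world([[x,y,z]],S)[0]-s['tcp_pos'])*100
    a=np.degrees(np.arctan2(M[1,1],M[0,1]))-np.degrees(S[2])
    w=world([[0,0,0]],S)[0];c,n=np.cos(S[2]),np.sin(S[2]);e=s['tcp_pos']-w
    print('t',s['time'],'tcp in charger mm',np.round([1e3*(c*e[0]+n*e[1]),1e3*(-n*e[0]+c*e[1]),1e3*e[2]],1),'dp cm',np.round(d,2),'twist',round(a,2),'q',np.round(s['q'],2),'F',np.round(s['contact_force'],1),s['gripper_width'], 'z',np.round(M[:,2],3))
E
python3 -c "
from h import *;goal(-25,-126,120)"
```

```text
t 0.1 tcp in charger mm [-318.   375.1  230.9] dp cm [-42.28 -39.76  11.13] twist 73.57 q [-1.23  0.71 -0.03  1.48  0.02  0.95 -0.08] F [ 0.   0.3 -0.3] 0.9992313806640792 z [-0.    -0.001 -1.   ]
```

```bash
python3 -m creep '[{"dp":[-4,-4,1],"twist":9},{"dp":[-8,-8,2],"twist":18},{"dp":[-12,-12,3],"twist":28},{"dp":[-16,-15.5,4],"twist":38},{"dp":[-20,-19,5],"twist":48},{"dp":[-24,-23,6],"twist":57},{"dp":[-28,-26.5,7],"twist":66},{"dp":[-32,-30,8],"twist":73.6}]' 0.65
python3 -c "
from h import *;goal(-25,-126,60)"
```

```text
time: 1.1
tcp_pos: [0.3996, 0.1356, 0.1509]
eef_rot: [0.0, 0.741, 0.672, -0.0]
contact_force: [1.7, 0.9, 0.4]
gripper_width: 0.348
gripper_force: 0.0
t 1.1 tcp in charger mm [-95.2  -4.5 150.9] dp cm [-12.11   7.08   9.1 ] twist -0.3 q [-0.5   0.65  0.17  2.12 -0.27  0.39 -0.22] F [1.7 0.9 0.4] 0.3482411343006874 z [ 0. -0. -1.]
```

```bash
python3 -m creep '[{"dp":[-4,2.4,2],"twist":0},{"dp":[-8,4.7,4],"twist":0},{"dp":[-12,7.1,7],"twist":0},{"dp":[-12,7.1,9],"twist":0},{"dp":[-12,7.1,9],"twist":0},{"dp":[-12,7.1,9],"twist":0}]'
python3 - <<'E'
from h import *;goal(-25,-126,20)
from station import optics
import cv2
f=optics.grab_frame('top');a=f['color'][205:285,215:315]
g=optics.grab_frame('scene')
b=g['color'][170:250,215:315]
cv2.imwrite('pics/c2.png',cv2.resize(np.vstack([a,b]),None,fx=3.7,fy=3.7,interpolation=cv2.INTER_CUBIC))
E
```

```text
time: 1.85
tcp_pos: [0.4587, 0.0116, 0.062]
eef_rot: [0.0, 0.739, 0.674, 0.0]
contact_force: [-0.2, 1.3, 0.3]
gripper_width: 0.35
gripper_force: 0.0
t 1.85 tcp in charger mm [ -25.  -122.5   62. ] dp cm [-0.35 -0.01  4.2 ] twist 0.02 q [-0.13  0.86  0.06  2.06 -0.2   0.22  0.02] F [-0.2  1.3  0.3] 0.35006474550759015 z [ 0.  0. -1.]
```

View pics/c2.png

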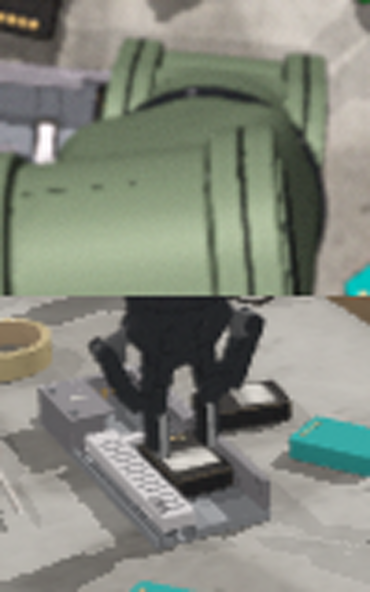

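The scene crop shows the fingertips at crop (163,452) and (208,447), and the pack's rear top corners at about (190,492) and (232,470). I'll check both against the charger model through the scene camera.

```bash
python3 - <<'E'
from h import *
C2=np.array([-.1304,-1.0621,.6746]);Q2=R.from_quat([-0.5062,0.818,-0.2384,0.1331],scalar_first=True)
def pj(P):
    p=Q2.inv().apply(world(P,S)-C2);uv=p[:,:2]/p[:,2:]*488.1838+[281.64,213.426]
    return (uv-[215,170])*3.7+[1.6,296+1.6]
n=['tip near','tip far','pack rear near @-107','pack rear far','bar end inner','bar end outer','far wall end top','pack rear near@-95']
for a,b in zip(n,pj([[-47,-122.5,62],[-3,-122.5,62],[-25,-107,30],[27,-107,30],[-28,-150,26],[-55.5,-150,26],[36,-150,36],[-25,-95,30]])):print(a,np.round(b))
E
python3 - <<'E'
import cv2
from station import optics
g=optics.grab_frame('scene')
cv2.imwrite('pics/c3.png',cv2.resize(g['color'][185:235,230:300],None,fx=11,fy=11,interpolation=cv2.INTER_CUBIC))
E
```

```text
tip near [158. 457.]
tip far [211. 445.]
pack rear near @-107 [178. 480.]
pack rear far [239. 465.]
bar end inner [198. 509.]
bar end outer [165. 517.]
far wall end top [274. 478.]
pack rear near@-95 [172. 474.]
```

View pics/c3.png

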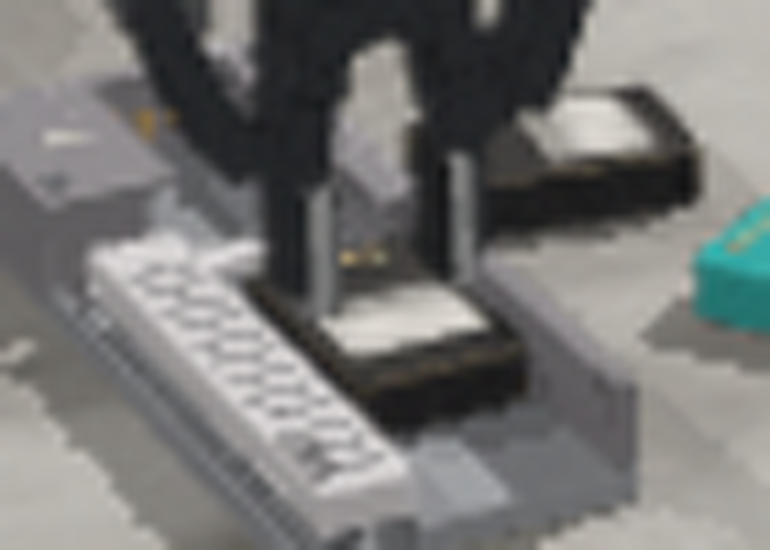

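The model matches the picture to about 1 px. The pack's rear face is at y ≈ -108, and the fingers land behind it. Going down.

```bash
python3 -m creep '[{"dp":[-0.5,0,1.5],"twist":0},{"dp":[-0.5,0,3],"twist":0},{"dp":[-0.5,0,3.2],"twist":0},{"dp":[-0.5,0,3.2],"twist":0}]'
python3 -m creep '[{"dp":[0,0,0.5],"twist":0},{"dp":[0,0,1],"twist":0},{"dp":[0,0,1],"twist":0},{"dp":[0,0,1],"twist":0}]'
python3 -c "
from h import *;goal(-25,-128,14)"
```

```text
time: 2.5
tcp_pos: [0.4581, 0.0063, 0.0294]
eef_rot: [-0.0, 0.739, 0.674, -0.0]
contact_force: [-0.3, -0.9, -0.0]
gripper_width: 0.351
gripper_force: 0.0
time: 3.0
tcp_pos: [0.4584, 0.0062, 0.0194]
eef_rot: [0.0, 0.739, 0.674, 0.0]
contact_force: [2.0, 1.6, 1.9]
gripper_width: 0.354
gripper_force: 1.8
t 3.0 tcp in charger mm [ -24.7 -128.    19.4] dp cm [-0.   -0.03  0.54] twist -0.03 q [-0.1   0.95  0.03  2.08 -0.2   0.12  0.03] F [2.  1.6 1.9] 0.3541604318602453 z [ 0.  0. -1.]
```

```bash
python3 -m creep '[{"dp":[0,0,0.3],"twist":0},{"dp":[0,0,0.6],"twist":0},{"dp":[0,0,0.6],"twist":0}]'
python3 -m creep '[{"dp":[0,0,0.3],"twist":0},{"dp":[0,0,0.5],"twist":0},{"dp":[0,0,0.5],"twist":0}]'
python3 -c "
from h import *;goal(-25,-128,14)"
```

```text
time: 3.38
tcp_pos: [0.4583, 0.0062, 0.0133]
eef_rot: [0.0, 0.739, 0.674, 0.0]
contact_force: [2.7, 2.3, 9.6]
gripper_width: 0.347
gripper_force: 5.2
time: 3.75
tcp_pos: [0.4583, 0.0059, 0.0108]
eef_rot: [0.001, 0.739, 0.673, 0.001]
contact_force: [-4.9, 1.3, 91.1]
gripper_width: 0.356
gripper_force: 45.7
t 3.75 tcp in charger mm [ -24.8 -128.2   10.8] dp cm [ 0.02 -0.02 -0.32] twist -0.06 q [-0.1   0.97  0.02  2.08 -0.2   0.09  0.03] F [-4.9  1.3 91.1] 0.3559498784559703 z [ 0.002  0.    -1.   ]
```

Bar bottomed, but 91 N is too much. I'll ease off 2 mm.

```bash
python3 -m creep '[{"dp":[0,0,-0.2],"twist":0},{"dp":[0,0,-0.2],"twist":0}]'
python3 -c "
from h import *;goal(-25,2.5,14)"
```

```text
time: 4.0
tcp_pos: [0.4583, 0.006, 0.0118]
eef_rot: [0.0, 0.739, 0.674, 0.001]
contact_force: [-2.6, 1.4, 57.0]
gripper_width: 0.353
gripper_force: 28.5
t 4.0 tcp in charger mm [ -24.8 -128.1   11.8] dp cm [13.06 -0.03 -0.21] twist -0.05 q [-0.1   0.97  0.02  2.08 -0.2   0.1   0.03] F [-2.6  1.4 57. ] 0.352646472414988 z [ 0.001  0.    -1.   ]
```

```bash
python3 -m creep '[{"dp":[0,0,-0.12],"twist":0},{"dp":[0,0,-0.12],"twist":0}]'
python3 - <<'E'
import cv2
from h import *
goal(-25,2.5,14)
from station import optics
g=optics.grab_frame('scene')
cv2.imwrite('pics/c4.png',cv2.resize(g['color'][190:240,230:300],None,fx=11,fy=11,interpolation=cv2.INTER_CUBIC))
E
```

```text
time: 4.25
tcp_pos: [0.4583, 0.0061, 0.0124]
eef_rot: [0.0, 0.739, 0.674, 0.0]
contact_force: [-1.2, 2.0, 37.5]
gripper_width: 0.351
gripper_force: 18.9
t 4.25 tcp in charger mm [ -24.8 -128.1   12.4] dp cm [13.06 -0.03 -0.15] twist -0.04 q [-0.1   0.97  0.02  2.08 -0.2   0.1   0.03] F [-1.2  2.  37.5] 0.35070226643782004 z [ 0.001  0.    -1.   ]
```

View pics/c4.png

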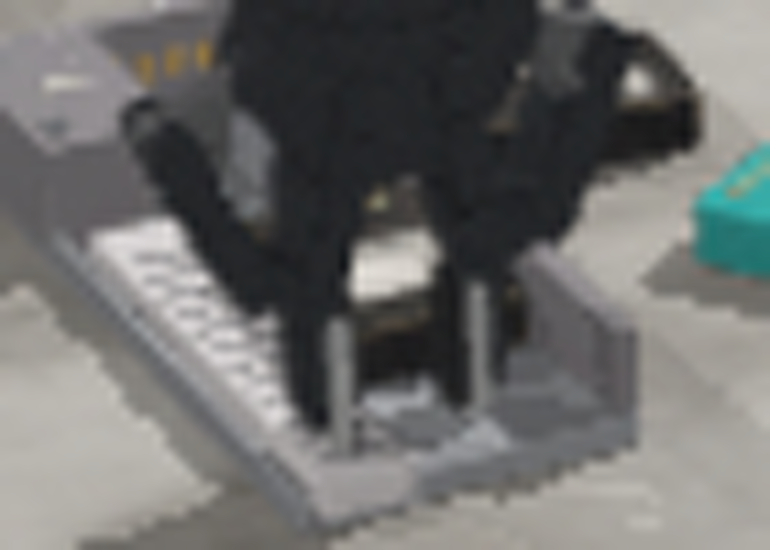

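The bar is down, with the near finger on it and the far finger in the lane behind the pack. I'll ease the load a little more and push.

```bash
python3 -m creep '[{"dp":[0,0,-0.07],"twist":0},{"dp":[0.5,0,-0.07],"twist":0},{"dp":[1,0,-0.07],"twist":0},{"dp":[1.5,0,-0.07],"twist":0},{"dp":[2,0,-0.07],"twist":0},{"dp":[2.5,0,-0.07],"twist":0},{"dp":[3,0,-0.07],"twist":0},{"dp":[3.5,0,-0.07],"twist":0}]'
python3 -c "
from h import *;goal(-25,2.5,14)"
```

```text
time: 5.3
tcp_pos: [0.4614, 0.0385, 0.0129]
eef_rot: [0.001, 0.74, 0.673, -0.001]
contact_force: [-0.6, -11.6, 31.2]
gripper_width: 0.35
gripper_force: 15.9
t 5.3 tcp in charger mm [-24.7 -95.5  12.9] dp cm [ 9.8  -0.07 -0.14] twist -0.2 q [-0.18  0.97  0.04  2.06 -0.24  0.12 -0.01] F [ -0.6 -11.6  31.2] 0.3495431636431866 z [ 0.001 -0.003 -1.   ]
```

```bash
python3 -m creep '[{"dp":[0.6,0,0],"twist":0},{"dp":[1.2,0,0],"twist":0},{"dp":[1.8,0,0],"twist":0},{"dp":[2.4,0,0],"twist":0},{"dp":[3,0,0],"twist":0},{"dp":[3.6,0,0],"twist":0},{"dp":[4.2,0,0],"twist":0},{"dp":[4.8,0,0],"twist":0}]'
python3 -c "
from h import *;goal(-25,2.5,14)"
```

```text
time: 6.3
tcp_pos: [0.4658, 0.0861, 0.013]
eef_rot: [0.001, 0.74, 0.673, -0.001]
contact_force: [-3.3, -27.1, 36.1]
gripper_width: 0.351
gripper_force: 18.5
t 6.3 tcp in charger mm [-24.7 -47.7  13. ] dp cm [ 5.02 -0.05 -0.12] twist -0.2 q [-0.28  0.97  0.06  2.02 -0.28  0.16 -0.07] F [ -3.3 -27.1  36.1] 0.3512401609739366 z [ 0.    -0.003 -1.   ]
```

```bash
python3 -m creep '[{"dp":[0.6,0,-0.05],"twist":0},{"dp":[1.2,0,-0.05],"twist":0},{"dp":[1.8,0,-0.05],"twist":0},{"dp":[2.4,0,-0.05],"twist":0},{"dp":[3,0,-0.05],"twist":0},{"dp":[3.5,0,-0.05],"twist":0},{"dp":[3.5,0,-0.05],"twist":0}]'
python3 - <<'E'
import cv2
from h import *
goal(-25,2.5,14)
from station import optics
a=optics.grab_frame('scene')['color'][175:235,210:290];b=optics.grab_frame('top')['color'][210:270,175:255]
cv2.imwrite('pics/c5.png',cv2.resize(np.hstack([a,b]),None,fx=5,fy=5,interpolation=cv2.INTER_CUBIC))
E
```

```text
time: 7.18
tcp_pos: [0.469, 0.1219, 0.0132]
eef_rot: [0.001, 0.74, 0.673, -0.001]
contact_force: [-1.1, -9.1, 26.0]
gripper_width: 0.355
gripper_force: 12.9
t 7.175 tcp in charger mm [-24.8 -11.7  13.2] dp cm [ 1.42 -0.02 -0.08] twist -0.12 q [-0.36  0.97  0.07  1.99 -0.31  0.19 -0.11] F [-1.1 -9.1 26. ] 0.35531041934508073 z [-0.    -0.002 -1.   ]
```

View pics/c5.png

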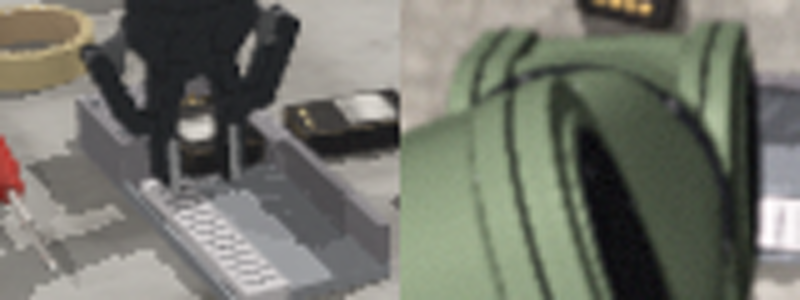

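The pack is entering the bay, with the fingers behind it and the bar still down. I'll push the last stretch gently.

```bash
python3 -m creep '[{"dp":[0.4,0,0],"twist":0},{"dp":[0.8,0,0],"twist":0},{"dp":[1.1,0,0],"twist":0},{"dp":[1.1,0,0],"twist":0}]'
python3 -c "
from h import *;goal(-25,2.5,14)"
python3 -m creep '[{"dp":[0.2,0,0],"twist":0},{"dp":[0.3,0,0],"twist":0},{"dp":[0.3,0,0],"twist":0}]'
python3 -c "
from h import *;goal(-25,2.5,14)"
```

```text
time: 7.78
tcp_pos: [0.4699, 0.1323, 0.0132]
eef_rot: [0.001, 0.74, 0.673, -0.001]
contact_force: [-2.2, -13.6, 25.9]
gripper_width: 0.348
gripper_force: 13.2
t 7.775 tcp in charger mm [-24.8  -1.3  13.2] dp cm [ 0.38 -0.02 -0.08] twist -0.15 q [-0.39  0.98  0.08  1.97 -0.32  0.21 -0.13] F [ -2.2 -13.6  25.9] 0.3481249724790739 z [-0.    -0.003 -1.   ]
time: 8.15
tcp_pos: [0.4701, 0.1342, 0.0132]
eef_rot: [0.001, 0.74, 0.673, -0.002]
contact_force: [-2.1, -21.5, 27.6]
gripper_width: 0.349
gripper_force: 13.7
t 8.15 tcp in charger mm [-24.9   0.5  13.2] dp cm [ 0.2  -0.02 -0.09] twist -0.2 q [-0.39  0.98  0.08  1.97 -0.32  0.21 -0.13] F [ -2.1 -21.5  27.6] 0.34909422817442254 z [-0.001 -0.004 -1.   ]
```

```bash
python3 -m creep '[{"dp":[0.15,0,0],"twist":0},{"dp":[0.3,0,0],"twist":0},{"dp":[0.3,0,0],"twist":0}]'
python3 -c "
from h import *;goal(-25,2.5,14)"
```

```text
time: 8.52
tcp_pos: [0.4703, 0.135, 0.0132]
eef_rot: [0.002, 0.741, 0.671, -0.003]
contact_force: [-2.6, -34.9, 29.5]
gripper_width: 0.352
gripper_force: 27.2
t 8.525 tcp in charger mm [-24.7   1.5  13.2] dp cm [ 0.1  -0.03 -0.09] twist -0.38 q [-0.4   0.98  0.09  1.97 -0.32  0.21 -0.13] F [ -2.6 -34.9  29.5] 0.35212560513257024 z [-0.001 -0.007 -1.   ]
```

Firm resistance, so the pack is against the wall. I'll back off slightly, then lift so the bar springs up.

```bash
python3 -m creep '[{"dp":[-0.3,0,0],"twist":0},{"dp":[-0.7,0,0],"twist":0},{"dp":[-0.7,0,0],"twist":0},{"dp":[-0.7,0,-0.6],"twist":0},{"dp":[-0.7,0,-1.5],"twist":0},{"dp":[-0.7,0,-3],"twist":0},{"dp":[-0.7,0,-6],"twist":0},{"dp":[-0.7,0,-10],"twist":0}]'
python3 -m creep '[{"dp":[-5,-4,-3],"twist":0},{"dp":[-10,-8,-5],"twist":0},{"dp":[-15,-12,-5],"twist":0},{"dp":[-20,-12,-5],"twist":0},{"dp":[-25,-12,-5],"twist":0},{"dp":[-28,-12,-5],"twist":0},{"dp":[-28,-12,-5],"twist":0},{"dp":[-28,-12,-5],"twist":0}]'
python3 - <<'E'
import cv2
from h import *
goal(-25,2.5,14)
from station import optics
a=optics.grab_frame('scene')['color'][175:235,215:295];b=optics.grab_frame('top')['color'][210:270,180:260]
cv2.imwrite('pics/c6.png',cv2.resize(np.hstack([a,b]),None,fx=5,fy=5,interpolation=cv2.INTER_CUBIC))
E
```

```text
time: 9.52
tcp_pos: [0.4693, 0.1332, 0.1139]
eef_rot: [-0.0, 0.739, 0.674, -0.001]
contact_force: [-0.7, 0.1, 0.5]
gripper_width: 0.352
gripper_force: 0.0
time: 10.52
tcp_pos: [0.3244, -0.1338, 0.163]
eef_rot: [-0.0, 0.739, 0.674, -0.0]
contact_force: [-0.3, -0.1, 0.0]
gripper_width: 0.353
gripper_force: 0.0
t 10.525 tcp in charger mm [-145.3 -279.6  163. ] dp cm [28.22 12.01 14.9 ] twist -0.04 q [ 0.28  0.57  0.04  2.33 -0.09  0.25  0.3 ] F [-0.3 -0.1  0. ] 0.35252474963442887 z [-0.  0. -1.]
```

View pics/c6.png

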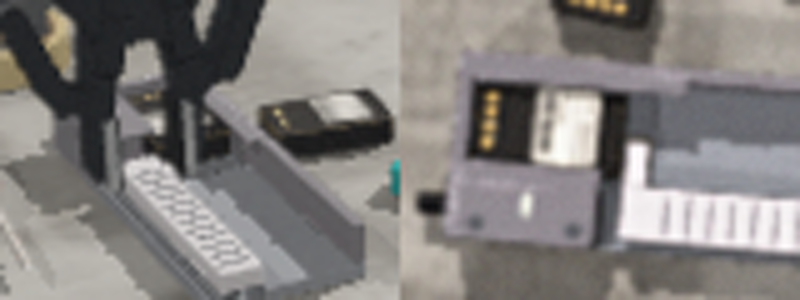

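The top view shows the pack home against the end wall at crop (470–628). The tooth (628–648) is behind it and the bar is back up.

```bash
python3 -c "
from station import close_job;print(close_job())"
```

```text
the job is handed in; nothing more can be done
None
```

The pack was pushed home against the end wall, the bar sprang back up, and the last picture shows the catch behind the pack; the job was handed in at about 10.6 s, with no verdict returned.

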